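Put the sharpening stones away in their cases

ROBOT

A 7-joint arm with a two-finger parallel gripper is mounted at the origin on the work surface. World frame = base frame: x ahead of the robot, y to its left, z up, the work surface at z = 0. Lengths are in mm, angles in rad, forces in N, time in s.
With the tool pointing down it reaches from about 350 to 900 mm from the base axis. Payload 19.9 kg.
Tool frame: the origin (TCP) lies midway between the tips of the shut fingers; the grasp point (between the pads) lies 19 mm behind it; z points along the fingers, y is the direction in which the jaws open and shut (so a half turn about z gives the same grasp; the last joint's range is limited). The gripper opens to 85 mm and grips with 20 to 120 N. Pads are 22 mm wide; open, the fingers measure 114 mm over their backs; the gripper's body (76 mm by 85 mm) begins 54 mm behind the grasp point. The pads swing forward as they close: fully open they stand 13 mm farther back than shut.
Start: joints at [-1.302, 0.417, -0.01, 1.614, 0.005, 1.111, -0.053], TCP at [191.127, 595.039, 231.26] pointing down, gripper open.
Joint ranges: [-2.81, 2.81], [-0.39, 2.02], [-1.27, 1.25], [0.06, 2.57], [-1.19, 4.33], [0.19, 2], [-2.82, 2.82]. Speed limits (rad/s): [1.89, 1.89, 2.39, 2.39, 3.01, 3.01, 3.01].

INTERFACE

Orientations are given as a unit quaternion [x, y, z, w].
In Python, from bench import monitor, vision, job, models gives the robot as it stands. The module is installed in compiled form; this text tells all that it offers.
- The arm moves only by the tool arm_command, never from a script. Its argument "commands" is a list that holds one entry, the list of rows, each a list of 6 numbers: the shift along the tool's x, y, z in mm, then the turn, a rotation vector about the tool's x, y, z in units of 5 degrees (1.0 is 5 degrees). In form: [[[tx, ty, tz, wx, wy, wz], ...]]. A call has 1 to 8 rows; each row shifts and turns the commanded pose from where the row before left it, along the tool's axes as they then stand; what a row does not reach is not made up. A row lasts 1/8 s, in which the tool goes at most 62.5 mm and 10.7 degrees, less where a joint would pass 70% of its speed; a pose out of reach is approached as far as the arm can. A call with a gripper value outside its range is refused whole. "jaw" is the closure, from 0 (fully open) to 1 (shut), set as the call begins (left out, the last holds). The fingers move at their own pace and stop on an object; "grip_force" is the grip in N (left out, the last holds). Time passes only in rows, so rows that do not move let the fingers close. It gives the time, the measured TCP pose, the force and the opening at its end, in the units of the state.
- monitor.observe(): the state, without advancing time (a new reading comes with each control period).
- vision.capture(name): name is "scene" or "top"; returns a dict with "frame" (384x512x3 uint8, blue, green, red), "z_map" (384x512 float32, mm along the optical axis (not along the pixel's ray), 0 where there is no reading), "fx", "fy", "cx", "cy" (pixels), "pose" (4x4, takes a point from camera to world coordinates). Camera axes: x right, y down, z forward; pixel columns grow to the right and rows downward; lengths in mm; the calibration is good to about 2 mm. A picture is of the moment at which its call begins.
- job.hand_in(): hands the job in, once; it reports no verdict.
Trained networks look in the newest picture that a camera, given by its name, has taken for a name from the list of things; names that differ only in an ending like _2 or _b are one class to them, and where a whole thing is asked for, a point or a joint stands for the part that bears it (a point fixed in the world has none). Each returns a list of dicts, best first, with "conf" (0 to 1); they miss things now and then, are a little off and sometimes report something else, mostly with a low value. They report only what shows in the picture. A call takes as long as a camera call. They do not tell look-alikes from the thing itself.
- models.find_in(camera, target): "box" ([centre column, centre row, width, height] in pixels, round what is visible of it).
- models.cut_out(camera, target): "mask" (384x512 bool, what is visible of it) and "box" ([centre column, centre row, width, height] in pixels, round what is visible of it).
- models.place_of(camera, target): "uv" ([column, row] in pixels: a listed point, or the origin of a listed thing).
The state is a dict: "t": time; "joint_positions": joint angles; "dq": joint speeds; "joint_efforts": joint torques, N m; "tcp_pos": TCP position; "tcp_rot": TCP orientation; "ft_force": force on the tool from outside, world axes, zero at the start; "torque": the same for the moment, N m; "grip_width": opening from 0.0 (shut) to 1.0 (fully open).
Only numpy, scipy, OpenCV 4.12 (cv2) and the standard library are available. Lean on these libraries where they do the work, as an engineer would, in place of code of your own. Each camera call takes 0.05 s, during which the arm holds its last target.

TASK

The four sharpening stones have been left stacked on the bench. Put each one away in its own wooden case, the one made to its size, lying flat and fully down in the recess; set them down gently, do not drop them, as they chip. Leave the oil bottle standing where it is.

Things in the scene. Friction and masses are not known exactly. Their poses are not given: they have to be found in the camera images.
- oilstone_center (a point): Two-layer bench oilstone (dark grey below, brown above), the longest, at the bottom of the stack: 180 long (its x) x 62 wide (its y) x 25 thick (z up), loose, brittle, under 0.7 kg. The point is the middle of the stone, 12.5 mm above its underside. Take it across its 62 mm width, by the upper half of its sides.
- diamond_center (a point): Diamond plate (steel face with dark dots on a black base), second from the bottom: 150 long (its x) x 56 wide (its y) x 24 thick (z up), loose, brittle, under 0.7 kg. The point is the middle of the stone, 12 mm above its underside. Take it across its 56 mm width, by the upper half of its sides.
- whitestone_center (a point): Plain off-white natural stone, third from the bottom: 120 long (its x) x 50 wide (its y) x 24 thick (z up), loose, brittle, under 0.7 kg. The point is the middle of the stone, 12 mm above its underside. Take it across its 50 mm width, by the upper half of its sides.
- slate_center (a point): Small grey slate stone with half-round ends, the shortest, on top of the stack: 90 long (its x) x 44 wide (its y) x 22 thick (z up), loose, brittle, under 0.7 kg. The point is the middle of the stone, 11 mm above its underside. Take it across its 44 mm width, by the upper half of its sides.
- case_oilstone: Wooden case bottom of the 180 mm stone, fixed to the bench: 214 (its x) x 96 (its y) x 14 high, with an open rectangular recess 194 x 76 x 8 deep, centred, dark rubber floor 6 mm above the bench. Origin: centre of the underside, on the bench. The stone has 7 mm to spare on every side; seated, its middle is 18.5 mm above the bench and its upper 17 mm stand above the rim; either way round will do.
- case_diamond: Wooden case bottom of the 150 mm stone, fixed to the bench: 184 (its x) x 90 (its y) x 14 high, with an open rectangular recess 164 x 70 x 8 deep, centred, dark rubber floor 6 mm above the bench. Origin: centre of the underside, on the bench. The stone has 7 mm to spare on every side; seated, its middle is 18 mm above the bench and its upper 16 mm stand above the rim; either way round will do.
- case_whitestone: Wooden case bottom of the 120 mm stone, fixed to the bench: 154 (its x) x 84 (its y) x 14 high, with an open rectangular recess 134 x 64 x 8 deep, centred, dark rubber floor 6 mm above the bench. Origin: centre of the underside, on the bench. The stone has 7 mm to spare on every side; seated, its middle is 18 mm above the bench and its upper 16 mm stand above the rim; either way round will do.
- case_slate: Wooden case bottom of the 90 mm stone, fixed to the bench: 124 (its x) x 78 (its y) x 14 high, with an open rectangular recess 104 x 58 x 8 deep, centred, dark rubber floor 6 mm above the bench. Origin: centre of the underside, on the bench. The stone has 7 mm to spare on every side; seated, its middle is 17 mm above the bench and its upper 14 mm stand above the rim; either way round will do.
- oil: Bystander: slim white plastic oil bottle with black cap, 48 mm across, 115 high, standing loose behind the cases. Origin: centre of its underside. Leave it standing where it is.
Things that resemble listed ones, but are neither listed nor needed, are in the scene too. Leave any blue look-alike of the part that bears diamond_center alone.

How it is judged:
By the outcome, as a careful person would: the job done as asked, in the order asked, and still so for the second after the job is handed in, with the robot touching nothing.
It also fails if it takes over 115 s, if anything falls off the work surface, if the arm or the gripper's body presses on something with over 40 N, if the wrist force passes 120 N, or if a joint passes its speed limit or range.

## Working session

There is one attempt and no reset: what is moved stays moved. The work goes in short steps, Python scripts to look and compute and a tool call to move; the robot and the scene stay as the last step left them, time stands still between calls to the robot, and variables do not carry over. Pictures are saved under pics/ and viewed, and the job is handed in when it is done.

Besides the shell and the picture viewer there is one more tool, called as name(argument=value, ...), one argument or row to a line, values as JSON. arm_command: Moves the arm, as the interface text tells. Its arguments: {"type":"object","properties":{"commands":{"type":"array","items":{"type":"array","items":{"type":"array","items":{"type":"number"}}}},"jaw":{"type":"number"},"grip_force":{"type":"number"}},"required":["commands"]}

```bash
mkdir -p pics; cat > h.py <<'E'
import numpy as np,cv2
from bench import monitor,vision,job,models
def cap(n,fn=None):
    c=vision.capture(n)
    if fn: cv2.imwrite('pics/'+fn,c['frame'])
    return c
def cloud(c):
    z=c['z_map'];v,u=np.mgrid[:z.shape[0],:z.shape[1]]
    P=np.stack([(u-c['cx'])/c['fx']*z,(v-c['cy'])/c['fy']*z,z],-1)
    T=c['pose'];W=P@T[:3,:3].T+T[:3,3];W[z<=0]=np.nan
    return W
E
python3 - <<'E'
from h import *
s=monitor.observe();print({k:np.round(v,3) for k,v in s.items()})
for n in('scene','top'):
    c=cap(n,n+'0.png');print(n,c['fx'],np.round(c['pose'],3).tolist())
    W=cloud(c)
    for t in['oilstone_center','diamond_center','whitestone_center','slate_center','case_oilstone','case_diamond','case_whitestone','case_slate','oil']:
        for m in models.cut_out(n,t)[:3]:
            p=W[m['mask']];
            if len(p)==0: continue
            print(t,round(m['conf'],2),np.round(m['box']),len(p),'med',np.round(np.nanmedian(p,0)),'max z',np.round(np.nanpercentile(p[:,2],95)))
E
```

```text
{'t': np.float64(0.0), 'joint_positions': array([-1.302,  0.418, -0.01 ,  1.614,  0.005,  1.111, -0.053]), 'dq': array([-0.   ,  0.   ,  0.   , -0.001,  0.001,  0.001, -0.   ]), 'joint_efforts': array([ 1.0000e-03, -8.6446e+01,  6.7900e-01, -4.3490e+01,  1.9000e-02,
        8.0000e-03, -0.0000e+00]), 'tcp_pos': array([191.022, 594.711, 230.633]), 'tcp_rot': array([ 0.155,  0.988, -0.001, -0.   ]), 'ft_force': array([ 0.674, -0.097,  0.6  ]), 'torque': array([-0.052, -0.013,  0.029]), 'grip_width': np.float64(1.001)}
scene 410.29458065987035 [[0.847, 0.407, -0.342, 848.636], [0.531, -0.671, 0.517, -563.936], [-0.019, -0.62, -0.784, 950.366], [0.0, 0.0, 0.0, 1.0]]
oilstone_center 0.92 [182. 348.  86.  61.] 672 med [ 582. -420.   24.] max z 28.0
diamond_center 0.94 [ 90. 244.  26.  55.] 1166 med [ 167. -315.   24.] max z 27.0
diamond_center 0.74 [182. 345.  68.  50.] 399 med [ 599. -410.   47.] max z 53.0
diamond_center 0.62 [110. 304.  66.  33.] 1567 med [ 334. -416.   24.] max z 27.0
whitestone_center 0.79 [181. 337.  60.  49.] 655 med [ 574. -411.   73.] max z 76.0
slate_center 0.91 
[... 896 characters left out ...]
 54.0
diamond_center 0.66 [378. 241.  36.  37.] 732 med [ 329. -412.   23.] max z 28.0
diamond_center 0.66 [345. 288.  41.  48.] 745 med [ 159. -308.   23.] max z 29.0
slate_center 0.9 [378. 179.  17.  22.] 346 med [ 536. -393.   94.] max z 100.0
case_oilstone 0.88 [262. 184.  36.  59.] 1551 med [520. -10.   7.] max z 16.0
case_diamond 0.86 [148. 189.  28.  55.] 1363 med [490. 399.   8.] max z 18.0
case_whitestone 0.89 [206. 165.  32.  47.] 1026 med [586. 201.   8.] max z 17.0
case_slate 0.61 [262. 183.  33.  61.] 1609 med [520. -10.   7.] max z 17.0
case_slate 0.56 [314. 168.  30.  36.] 804 med [ 580. -192.    8.] max z 18.0
oil 0.5 [230. 107.  20.  16.] 229 med [772. 113.  76.] max z 117.0
```

```bash
python3 -c "
import cv2
for n in('scene0','top0'): cv2.imwrite('pics/'+n+'b.png',cv2.resize(cv2.imread('pics/'+n+'.png'),(784,588),interpolation=cv2.INTER_CUBIC))"
```

```text
(no output)
```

View pics/scene0b.png

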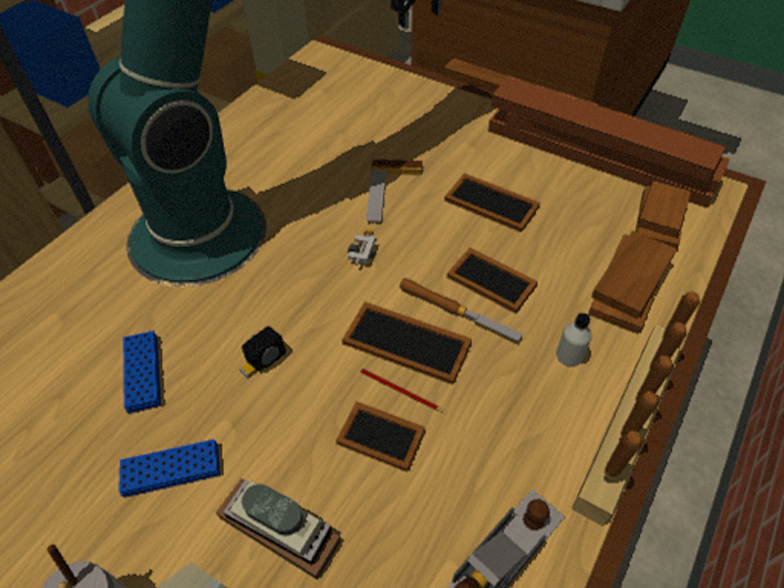

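View pics/top0b.png

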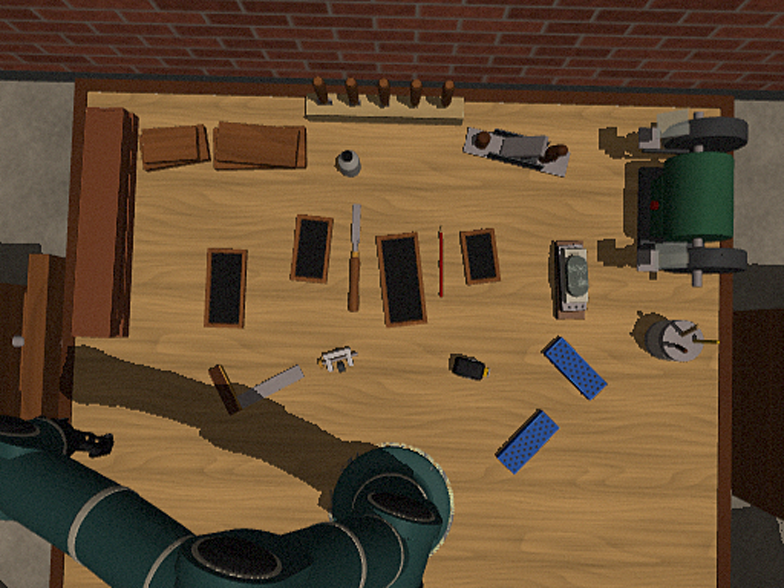

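The listed diamond plate has a steel face and is the second layer of the stack, at scene (182,345). The candidates at scene (90,244) and (110,304) are loose blue look-alikes, so I'll leave those alone. Next I'll measure the poses accurately and check with a crop.

```bash
cat > meas.py <<'E'
from h import *
def rect(p):
    (c,(a,b),ang)=cv2.minAreaRect(p[:,:2].astype(np.float32))
    if a<b: a,b=b,a;ang+=90
    return np.round(c,1),round(a,1),round(b,1),round((ang+90)%180-90,1)
def trimrect(p):
    # robust: oriented by PCA of hull rect, extents by percentiles
    r=rect(p);th=np.radians(r[3]);R=np.array([[np.cos(th),np.sin(th)],[-np.sin(th),np.cos(th)]])
    q=p[:,:2]@R.T;lo=np.percentile(q,1,axis=0);hi=np.percentile(q,99,axis=0)
    return np.round((lo+hi)/2@R,1),np.round(hi-lo,1),r[3]
E
python3 - <<'E'
from meas import *
for n in('top','scene'):
    c=cap(n);W=cloud(c)
    f=c['frame']
    x0,y0,w,h=(345,145,60,75) if n=='top' else (130,295,110,89)
    cv2.imwrite('pics/crop_%s.png'%n,cv2.resize(f[y0:y0+h,x0:x0+w],None,fx=6.5,fy=6.5,interpolation=cv2.INTER_CUBIC))
    b=W[(W[...,2]>-5)&(W[...,2]<3)];
    print(n,'bench z',np.median(b[:,2]))
    for t,cc in dict(oil=(522,-11),dia=(492,399),whi=(587,201),sla=(581,-192)).items():
        m=(np.hypot(W[...,0]-cc[0],W[...,1]-cc[1])<130)&(W[...,2]>10.5)&(W[...,2]<18)
        k,l=cv2.connectedComponents(m.astype(np.uint8),connectivity=8)
        i=1+np.argmax([(l==j).sum() for j in range(1,k)])
        p=W[l==i];print(t,len(p),rect(p),trimrect(p),np.median(p[:,2]))
    S=(abs(W[...,0]-540)<130)&(abs(W[...,1]+395)<80)
    for a,bb in((88,103),(68,80),(43,55),(18,31)):
        p=W[S&(W[...,2]>a)&(W[...,2]<bb)];print(a,len(p),rect(p),trimrect(p),np.median(p[:,2]))
    p=W[(abs(W[...,0]-780)<60)&(abs(W[...,1]-105)<60)&(W[...,2]>15)];print('bottle',rect(p))
E
```

```text
top bench z -0.645143822936916
oil 195 (array([521.7, -19.3]), 213.8, 79.3, 8.6) (array([521.9, -21. ]), array([212.9,  75.5]), 8.6) 13.54954751839864
dia 263 (array([488.9, 398.9]), 184.0, 92.4, 0.6) (array([487.9, 398.8]), array([181.3,  90.6]), 0.6) 14.04241548803725
whi 148 (array([620.7, 198.7]), 86.9, 84.7, -4.8) (array([622. , 198.1]), array([83.2, 83.6]), -4.8) 13.771970269394842
sla 98 (array([ 609.2, -186.6]), 77.9, 64.8, -81.0) (array([ 609.2, -186.2]), array([76.5, 64.7]), -81.0) 13.651397880278296
88 315 (array([ 533.3, -395.2]), 87.9, 46.1, 4.4) (array([ 533.3, -395.2]), array([86.3, 44.1]), 4.4) 94.33076643163326
68 158 (array([ 535.6, -396.1]), 117.6, 48.9, 3.5) (array([ 535.6, -396.1]), array([117.3,  48.7]), 3.5) 72.96933006712334
43 187 (array([ 533.4, -394.3]), 148.9, 55.4, 4.7) (array([ 533.6, -394.3]), array([147.6,  53.2]), 4.7) 48.60894978359602
18 203 (array([ 531. , -395.8]), 180.3, 63.8, 2.1) (array([ 530.8, -396.5]), array([179.8,  62.3]), 2.1) 23.994414545434665
bottle (array([779.4, 115.7]), 46.9, 43.6, -75.9)
scene bench z 0.1306526450147203
oil 699 (ar
[... 316 characters left out ...]
53.8,  85.8]), -4.3) 13.82125836562966
sla 573 (array([ 580.2, -191.8]), 125.1, 80.0, 9.2) (array([ 580.3, -191.4]), array([123.2,  78.6]), 9.2) 13.95900357539415
88 822 (array([ 534.2, -394.8]), 89.2, 44.9, 4.7) (array([ 534.8, -395.2]), array([85.1, 43.6]), 4.7) 95.19345208087213
68 530 (array([ 537.1, -397.6]), 121.2, 50.2, 2.9) (array([ 537.1, -397.6]), array([119.3,  49.6]), 2.9) 73.24325989014051
43 332 (array([ 534.4, -396.3]), 149.7, 55.5, 4.9) (array([ 534.1, -396.5]), array([148.6,  54.2]), 4.9) 49.19142376209908
18 537 (array([ 531.1, -397.7]), 181.7, 62.1, 2.4) (array([ 531.6, -398.1]), array([179.3,  60.7]), 2.4) 25.16323444808893
bottle (array([783.7, 110.5]), 47.6, 39.1, 14.9)
```

```bash
python3 - <<'E'
from meas import *
a=cv2.imread('pics/crop_top.png');b=cv2.imread('pics/crop_scene.png');b=cv2.resize(b,None,fx=.55,fy=.55)
o=np.zeros((max(a.shape[0],b.shape[0]),a.shape[1]+b.shape[1],3),np.uint8);o[:a.shape[0],:a.shape[1]]=a;o[:b.shape[0],a.shape[1]:]=b;cv2.imwrite('pics/crops.png',o);print(o.shape)
# cases: dark floor, and whole (z>4)  from both cameras
for n in('top','scene'):
    c=cap(n);W=cloud(c)
    for t,(cc,L) in dict(oil=((522,-11),105),dia=((490,399),90),whi=((587,201),78),sla=((580,-192),66)).items():
        near=(np.hypot(W[...,0]-cc[0],W[...,1]-cc[1])<L*1.12)
        m=near&(W[...,2]>3)&(W[...,2]<18)
        k,l=cv2.connectedComponents(m.astype(np.uint8),connectivity=8)
        i=1+np.argmax([(l==j).sum() for j in range(1,k)])
        d=W[near&(c['frame'].max(-1)<60)&(W[...,2]>3)&(W[...,2]<9)]
        print(n,t,'all',trimrect(W[l==i]),'floor',rect(d),trimrect(d))
print(sorted(monitor.observe().items())[0])
E
```

```text
(488, 783, 3)
top oil all (array([520.4,  -8.7]), array([212.6, 120.5]), 17.4) floor (array([525.9, -29.8]), 197.4, 139.5, 8.1) (array([521.3, -10.9]), array([189.9,  74.1]), 8.1)
top dia all (array([490.8, 397.7]), array([181.9,  97.7]), 2.1) floor (array([489.6, 393.8]), 163.8, 81.2, -0.3) (array([489.6, 393.8]), array([158.6,  80.3]), -0.3)
top whi all (array([585.7, 201.1]), array([154.8,  92.1]), -4.8) floor (array([590.2, 198.7]), 141.0, 78.7, 2.2) (array([588. , 201.9]), array([129.6,  71.6]), 2.2)
top sla all (array([ 581.4, -193. ]), array([125.1,  84.5]), 13.4) floor (array([ 580.1, -187.1]), 103.8, 70.1, 8.9) (array([ 580.1, -186.5]), array([101.6,  68.2]), 8.9)
scene oil all (array([521. , -11.1]), array([212. ,  96.4]), 7.6) floor (array([521. ,  16.7]), 208.1, 152.7, 6.8) (array([520.5, -13.7]), array([190.5,  86. ]), 6.8)
scene dia all (array([490.4, 396.7]), array([182.1,  94. ]), -2.7) floor (array([492.3, 395.7]), 179.7, 85.9, -0.0) (array([494.1, 394.9]), array([173.8,  82.1]), -0.0)
scene whi all (array([587.4, 200.6]), array([152.5,  87.2]), -2.9) floor (array([591.4, 197.6]), 145.5, 78.4, -4.8) (array([591.8, 197.3]), array([143.1,  75.1]), -4.8)
scene sla all (array([ 580.9, -191.8]), array([122.8,  79.4]), 10.9) floor (array([ 586.2, -194.1]), 117.5, 68.5, 9.0) (array([ 584.9, -188.2]), array([113. ,  55.4]), 9.0)
('dq', array([ 0.00266109, -0.00164454,  0.00071434, -0.00083407,  0.00017504,
        0.0015988 ,  0.00019168]))
```

View pics/crops.png

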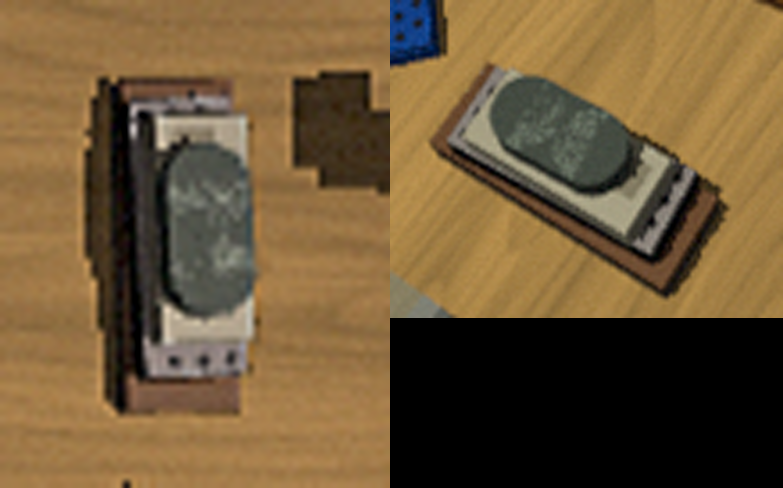

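The crop confirms the stack. Top to bottom it is slate, white, steel-faced diamond plate, oilstone, at top pixel ~(375,182). I'll start moving, with the first leg toward mid-bench at a safe height.

arm_command(
  commands=[
    [[-33,-24,0,0,0,0],[-33,-24,0,0,0,0],[-33,-24,0,0,0,0],[-33,-24,0,0,0,0],[-33,-24,0,0,0,0],[-33,-24,0,0,0,0],[-33,-24,0,0,0,0],[-33,-24,0,0,0,0]],
  ],
  jaw=0,
  grip_force=60,
)

```text
t: 2.2
tcp_pos: [384.5, 330.4, 231.5]
tcp_rot: [0.155, 0.988, 0.0, 0.0]
ft_force: [0.3, 0.3, 0.6]
grip_width: 1.0
```

arm_command(
  commands=[
    [[-33,-24,0,0,0,0],[-33,-24,0,0,0,0],[-33,-24,0,0,0,0],[-33,-24,0,0,0,0],[0,0,0,0,0,2],[0,0,0,0,0,2],[0,0,0,0,0,2],[0,0,0,0,0,2]],
  ],
)

```text
t: 3.2
tcp_pos: [480.1, 199.7, 231.4]
tcp_rot: [0.486, 0.874, 0.0, 0.0]
ft_force: [0.1, -0.7, 0.0]
grip_width: 1.002
```

arm_command(
  commands=[
    [[0,0,0,0,0,2],[0,0,0,0,0,2],[0,0,0,0,0,2],[0,0,0,0,0,2],[0,0,0,0,0,2],[0,0,0,0,0,2],[0,0,0,0,0,2],[0,0,0,0,0,2]],
  ],
)

```text
t: 4.2
tcp_pos: [480.1, 199.8, 231.4]
tcp_rot: [0.934, 0.357, 0.0, -0.0]
ft_force: [-0.4, -0.2, -0.7]
grip_width: 1.001
```

```bash
cat > plan.py <<'E'
import sys
from h import *
from scipy.spatial.transform import Rotation as Ro
def st():
    s=monitor.observe();R=Ro.from_quat(s['tcp_rot']).as_matrix()
    yaw=np.degrees(np.arctan2(R[1,1],R[0,1]))+90
    tilt=R.T@np.array([0,0,-1.])
    print('t %.2f'%s['t'],'pos',np.round(s['tcp_pos'],1),'yaw %.2f'%yaw,'down-in-tool',np.round(tilt,4),'F',np.round(s['ft_force'],1),'T',np.round(s['torque'],2),'grip',round(float(s['grip_width']),3),'q',np.round(s['joint_positions'],2))
    return s,R,yaw
if __name__=='__main__':
    s,R,yaw=st()
    if len(sys.argv)>4:
        x,y,z,ps=map(float,sys.argv[1:5])
        p=np.array([x,y,z])-s['tcp_pos'];print('dist',np.round(np.linalg.norm(p)))
        print('tool shift (no turn first)',np.round(R.T@p,1))
        print('turn wz units',round((yaw-ps)/5,3))
        a=np.radians(ps);Rt=np.array([[np.cos(a),np.sin(a),0],[np.sin(a),-np.cos(a),0],[0,0,-1]])
        print('tool shift if turned first',np.round(Rt.T@p,1), 'fix wx,wy units',np.round(np.degrees(np.cross([0,0,1],R.T@np.array([0,0,-1.])))/5,3))
E
python3 plan.py 533.8 -395 150 4.6
```

```text
t 4.20 pos [480.1 199.8 231.4] yaw 41.87 down-in-tool [-2.e-04 -0.e+00  1.e+00] F [-0.4 -0.2 -0.7] T [-0.02 -0.   -0.02] grip 1.001 q [-0.93  0.25  0.56  1.89 -0.15  1.04 -1.15]
dist 603.0
tool shift (no turn first) [-357.   478.8   81.3]
turn wz units 7.453
tool shift if turned first [  5.8 597.2  81.4] fix wx,wy units [ 0.    -0.002  0.   ]
```

arm_command(
  commands=[
    [[0,0,0,0,0,1.863],[0,0,0,0,0,1.863],[0,0,0,0,0,1.863],[0,0,0,0,0,1.864],[0,49,0,0,0,0],[0,49,0,0,0,0],[0,49,0,0,0,0],[0,49,0,0,0,0]],
  ],
)

```text
t: 5.2
tcp_pos: [496.9, 3.1, 231.6]
tcp_rot: [0.999, 0.043, 0.0, -0.0]
ft_force: [0.3, 1.4, 0.3]
grip_width: 0.995
```

arm_command(
  commands=[
    [[1,49,0,0,0,0],[1,49,0,0,0,0],[1,49,0,0,0,0],[1,49,0,0,0,0],[1,49,20,0,0,0],[1,49,20,0,0,0],[0,49,20,0,0,0],[0,49,20,0,0,0]],
  ],
)

```text
t: 6.2
tcp_pos: [536.8, -387.0, 150.5]
tcp_rot: [0.999, 0.043, 0.0, -0.0]
ft_force: [0.3, -0.3, 0.8]
grip_width: 0.999
```

```bash
python3 plan.py 533.8 -395 82 4.6; python3 - <<'E'
from h import *
c=cap('scene');f=c['frame'];W=cloud(c)
cv2.imwrite('pics/pre1.png',cv2.resize(f[230:384,90:300],None,fx=3.7,fy=3.7,interpolation=cv2.INTER_CUBIC))
# finger tip height
m=(abs(W[...,0]-534)<25)&(abs(W[...,1]+395)<75)&(W[...,2]>105)
print(np.nanpercentile(W[m][:,2],[0,1,5,50]))
E
```

```text
t 6.20 pos [ 536.8 -387.   150.5] yaw 4.96 down-in-tool [-2.e-04  2.e-04  1.e+00] F [ 0.3 -0.3  0.8] T [ 0.06 -0.01 -0.02] grip 0.999 q [ 0.09  0.67  0.72  1.6  -0.49  1.06 -0.53]
dist 69.0
tool shift (no turn first) [-3.7  7.7 68.5]
turn wz units 0.072
tool shift if turned first [-3.6  7.7 68.5] fix wx,wy units [-0.003 -0.002  0.   ]
[164.23671258 185.22201886 223.14008226 503.22474056]
```

View pics/pre1.png

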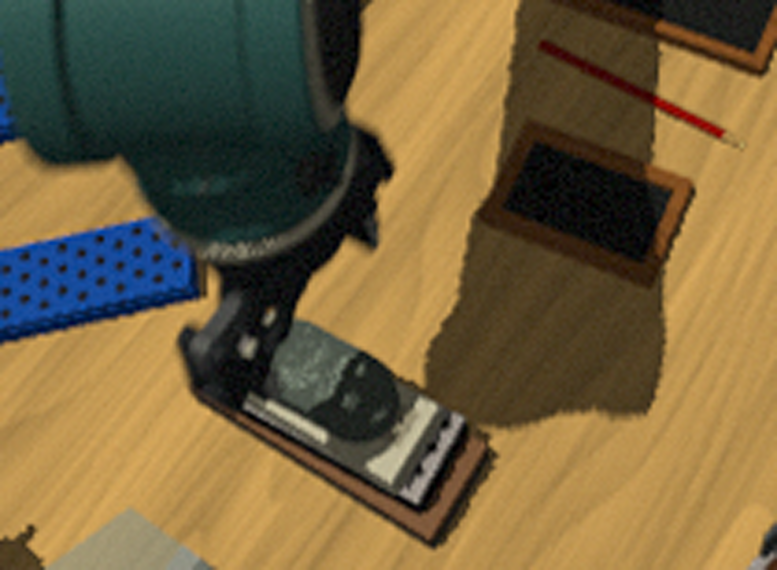

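The open fingertips read about 164, which is TCP + 13, so the swing model holds. I'll descend and grip the slate with the tips about 10 mm below its top.

arm_command(
  commands=[
    [[-1.8,3.9,0,0,0,0.072],[-1.8,3.8,8,0,0,0],[0,0,15,0,0,0],[0,0,15,0,0,0],[0,0,15,0,0,0],[0,0,10,0,0,0],[0,0,5.5,0,0,0],[0,0,0,0,0,0]],
  ],
)

```text
t: 7.25
tcp_pos: [533.5, -393.6, 82.7]
tcp_rot: [0.999, 0.04, -0.0, -0.0]
ft_force: [0.7, -0.5, -0.4]
grip_width: 0.994
```

arm_command(
  commands=[
    [[0,0,0,0,0,0],[0,0,0,0,0,0],[0,0,0,0,0,0],[0,0,0,0,0,0],[0,0,0,0,0,0],[0,0,0,0,0,0]],
  ],
  jaw=1,
  grip_force=50,
)

```text
t: 8.0
tcp_pos: [533.8, -393.7, 83.5]
tcp_rot: [0.999, 0.04, 0.0, 0.0]
ft_force: [-0.7, 0.8, 6.0]
grip_width: 0.501
```

```bash
python3 plan.py 580.3 -191.7 120 9.1
```

```text
t 8.00 pos [ 533.8 -393.7   83.5] yaw 4.57 down-in-tool [-8.e-04 -4.e-04  1.e+00] F [-0.7  0.8  6. ] T [ 0.25  0.27 -0.01] grip 0.501 q [ 0.13  0.75  0.67  1.64 -0.55  0.95 -0.49]
dist 210.0
tool shift (no turn first) [  62.4 -197.7  -36.5]
turn wz units -0.907
tool shift if turned first [  77.8 -192.1  -36.5] fix wx,wy units [ 0.005 -0.009  0.   ]
```

arm_command(
  commands=[
    [[0,0,-4,0,0,0],[0,0,-8,0,0,0],[0,0,-15,0,0,0],[0,0,-20,0,0,0],[10,-25,0,0,0,-0.453],[10,-25,0,0,0,-0.454],[10,-25,0,0,0,0],[10,-25,0,0,0,0]],
  ],
)

```text
t: 9.0
tcp_pos: [560.8, -288.6, 131.2]
tcp_rot: [0.997, 0.079, 0.001, 0.0]
ft_force: [-0.1, 0.0, -1.9]
grip_width: 0.5
```

```bash
python3 plan.py 580.3 -191.7 60 9.1;python3 - <<'E'
from h import *
c=cap('scene');f=c['frame']
cv2.imwrite('pics/lift1.png',cv2.resize(f[200:384,90:320],None,fx=3.2,fy=3.2,interpolation=cv2.INTER_CUBIC))
E
```

```text
t 9.00 pos [ 560.8 -288.6  131.2] yaw 9.10 down-in-tool [-1.1e-03 -5.0e-04  1.0e+00] F [-0.1  0.  -1.9] T [ 0.05 -0.03 -0.03] grip 0.5 q [-0.07  0.63  0.7   1.7  -0.48  0.98 -0.61]
dist 122.0
tool shift (no turn first) [ 34.5 -92.7  71.2]
turn wz units -0.0
tool shift if turned first [ 34.5 -92.6  71.2] fix wx,wy units [ 0.006 -0.012  0.   ]
```

View pics/lift1.png

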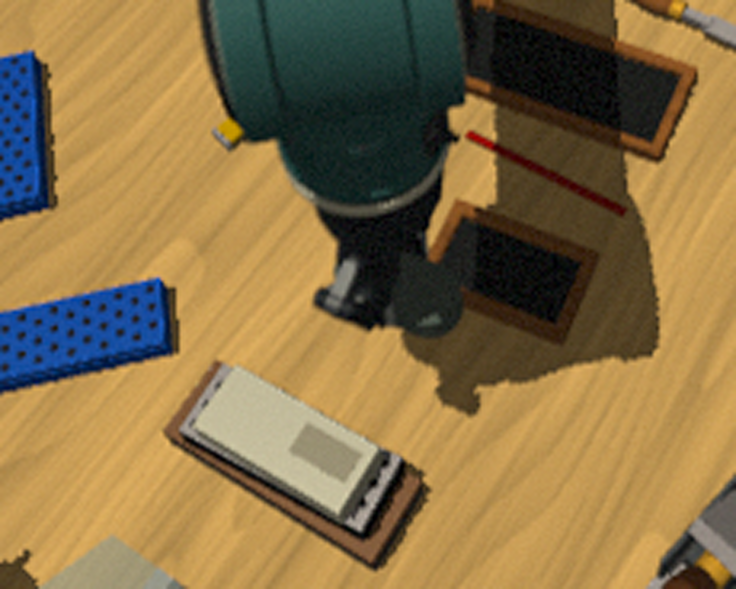

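The slate is held and level at crop (430,300), and the rest of the stack hasn't moved. Next, move over the slate case.

arm_command(
  commands=[
    [[8,-23,0,0,0,0],[9,-23,5,0,0,0],[9,-23,10,0,0,0],[8.5,-23.7,15,0,0,0],[0,0,20,0,0,0],[0,0,20,0,0,0],[0,0,20,0,0,0],[0,0,5,0,0,0]],
  ],
)

```text
t: 10.05
tcp_pos: [578.9, -192.8, 33.1]
tcp_rot: [0.997, 0.079, -0.001, -0.0]
ft_force: [-0.2, -0.2, -2.1]
grip_width: 0.499
```

```bash
python3 plan.py 580.3 -191.7 17 9.1
```

```text
t 10.05 pos [ 578.9 -192.8   33.1] yaw 9.04 down-in-tool [2.1e-03 3.0e-04 1.0e+00] F [-0.2 -0.2 -2.1] T [ 0.04 -0.05 -0.02] grip 0.499 q [-0.18  0.73  0.62  1.8  -0.57  0.8  -0.69]
dist 16.0
tool shift (no turn first) [ 1.6 -0.8 16.1]
turn wz units -0.012
tool shift if turned first [ 1.6 -0.9 16.1] fix wx,wy units [-0.004  0.024  0.   ]
```

arm_command(
  commands=[
    [[0.8,-0.5,3,0,0,0],[0.8,-0.4,3,0,0,0],[0,0,2,0,0,0],[0,0,2,0,0,0],[0,0,1,0,0,0],[0,0,1,0,0,0],[0,0,0,0,0,0],[0,0,0,0,0,0]],
  ],
)

```text
t: 11.05
tcp_pos: [581.2, -191.2, 22.9]
tcp_rot: [0.997, 0.079, 0.0, 0.0]
ft_force: [0.6, -0.5, -1.2]
grip_width: 0.5
```

```bash
python3 plan.py 580.3 -191.7 16.5 9.1
```

```text
t 11.05 pos [ 581.2 -191.2   22.9] yaw 9.10 down-in-tool [-0.e+00 -1.e-04  1.e+00] F [ 0.6 -0.5 -1.2] T [-0.02 -0.03 -0.04] grip 0.5 q [-0.17  0.75  0.6   1.79 -0.58  0.78 -0.68]
dist 6.0
tool shift (no turn first) [-1.   0.4  6.4]
turn wz units 0.001
tool shift if turned first [-1.   0.4  6.4] fix wx,wy units [ 0.001 -0.     0.   ]
```

arm_command(
  commands=[
    [[-0.5,0,1,0,0,0],[-0.5,0,1,0,0,0],[0,0,1,0,0,0],[0,0,1,0,0,0],[0,0,0.5,0,0,0],[0,0,0.5,0,0,0],[0,0,0,0,0,0]],
  ],
)

```text
t: 11.92
tcp_pos: [580.2, -191.3, 17.8]
tcp_rot: [0.997, 0.079, -0.0, 0.0]
ft_force: [0.7, -0.4, -1.7]
grip_width: 0.497
```

arm_command(
  commands=[
    [[0,0,0.5,0,0,0],[0,0,0.5,0,0,0],[0,0,0,0,0,0]],
  ],
)

```text
t: 12.3
tcp_pos: [580.2, -191.3, 16.8]
tcp_rot: [0.997, 0.079, -0.0, 0.0]
ft_force: [-0.2, -0.4, -1.0]
grip_width: 0.501
```

arm_command(
  commands=[
    [[0,0,0.5,0,0,0],[0,0,0.5,0,0,0],[0,0,0,0,0,0]],
  ],
)

```text
t: 12.68
tcp_pos: [580.3, -191.4, 16.5]
tcp_rot: [0.997, 0.079, 0.0, -0.0]
ft_force: [-5.1, 1.3, 12.8]
grip_width: 0.497
```

Floor contact came at the expected height (16.5). Release and rise.

arm_command(
  commands=[
    [[0,0,0,0,0,0],[0,0,0,0,0,0],[0,0,0,0,0,0],[0,0,-5,0,0,0],[0,0,-25,0,0,0],[0,0,-35,0,0,0],[0,0,-35,0,0,0],[0,0,-10,0,0,0]],
  ],
  jaw=0,
)

```text
t: 13.68
tcp_pos: [581.0, -191.7, 128.1]
tcp_rot: [0.997, 0.079, 0.001, 0.0]
ft_force: [-0.7, 0.0, -0.1]
grip_width: 0.997
```

```bash
python3 plan.py 536.5 -397 120 3.2
```

```text
t 13.68 pos [ 581.  -191.7  128.1] yaw 9.10 down-in-tool [-0.0027 -0.001   1.    ] F [-0.7  0.  -0.1] T [-0.    0.01  0.07] grip 0.997 q [-0.25  0.61  0.71  1.76 -0.47  0.95 -0.76]
dist 210.0
tool shift (no turn first) [-76.5 195.7   8.1]
turn wz units 1.18
tool shift if turned first [-55.9 202.5   8.1] fix wx,wy units [ 0.012 -0.031  0.   ]
```

```bash
python3 - <<'E'
from meas import *
for n in('top','scene'):
    c=cap(n,'a1_%s.png'%n);W=cloud(c)
    S=(abs(W[...,0]-540)<130)&(abs(W[...,1]+395)<80)
    for a,bb in((66,80),(43,55),(18,31)):
        p=W[S&(W[...,2]>a)&(W[...,2]<bb)];print(n,a,len(p),rect(p),trimrect(p),np.median(p[:,2]))
    S=(abs(W[...,0]-580)<70)&(abs(W[...,1]+192)<50)&(W[...,2]>20)&(W[...,2]<36)
    p=W[S];print('slate',len(p),rect(p) if len(p)>5 else'',np.percentile(p[:,2],[5,50,95]) if len(p) else '')
E
```

```text
top 66 510 (array([ 537.1, -397.2]), 119.8, 51.5, 2.1) (array([ 535.4, -397.1]), array([116. ,  50.4]), 2.1) 72.67958152238475
top 43 195 (array([ 532.9, -394.5]), 149.2, 55.2, 3.8) (array([ 533.3, -394.6]), array([146.8,  54.6]), 3.8) 48.85446784395822
top 18 199 (array([ 531. , -396.6]), 180.2, 62.5, 2.3) (array([ 530.8, -396.5]), array([179.8,  61.8]), 2.3) 23.81281859198225
slate 1  [20.33244256 20.33244256 20.33244256]
scene 66 1334 (array([ 536.9, -397.4]), 121.2, 50.6, 3.3) (array([ 537.5, -397.6]), array([118.1,  49.3]), 3.3) 73.26511904128643
scene 43 327 (array([ 533.9, -396.7]), 149.5, 55.8, 5.3) (array([ 534.3, -396.6]), array([147.9,  55.3]), 5.3) 49.29155199876277
scene 18 528 (array([ 531.3, -397. ]), 180.3, 63.2, 2.4) (array([ 531.6, -398.1]), array([179.1,  60.8]), 2.4) 25.022564762682578
slate 515 (array([ 582.9, -191.9]), 92.1, 51.2, 19.5) [23.68512994 28.09336815 31.05736537]
```

arm_command(
  commands=[
    [[0,0,0,0,0,1.24],[-10.8,40.6,0,0,0,0],[-10.9,40.6,0,0,0,0],[-10.9,40.6,0,0,0,0],[-10.9,40.6,0,0,0,0],[-10.8,40.7,10,0,0,0],[0,0,25,0,0,0],[0,0,5,0,0,0]],
  ],
)

```text
t: 14.78
tcp_pos: [535.1, -396.3, 83.2]
tcp_rot: [1.0, 0.025, -0.002, -0.001]
ft_force: [0.3, 0.3, 0.3]
grip_width: 1.001
```

```bash
python3 plan.py 537 -397.3 58 2.9
```

```text
t 14.78 pos [ 535.1 -396.3   83.2] yaw 2.87 down-in-tool [0.0031 0.0022 1.    ] F [0.3 0.3 0.3] T [ 0.02 -0.01  0.02] grip 1.001 q [ 0.13  0.76  0.68  1.63 -0.55  0.96 -0.52]
dist 25.0
tool shift (no turn first) [ 1.9  1.2 25.2]
turn wz units -0.007
tool shift if turned first [ 1.8  1.1 25.2] fix wx,wy units [-0.025  0.035  0.   ]
```

arm_command(
  commands=[
    [[0,0,10,0,0,0],[0,0,8,0,0,0],[0,0,3,0,0,0],[0,0,1,0,0,0],[0,0,0,0,0,0]],
  ],
)

```text
t: 15.4
tcp_pos: [536.4, -397.0, 64.1]
tcp_rot: [1.0, 0.025, 0.0, 0.0]
ft_force: [0.3, -0.9, 0.5]
grip_width: 0.997
```

```bash
python3 plan.py 537 -397.3 58 2.9
```

```text
t 15.40 pos [ 536.4 -397.    64.1] yaw 2.91 down-in-tool [-3.e-04 -3.e-04  1.e+00] F [ 0.3 -0.9  0.5] T [-0.    0.   -0.01] grip 0.997 q [ 0.14  0.78  0.66  1.63 -0.57  0.93 -0.5 ]
dist 6.0
tool shift (no turn first) [0.6 0.4 6.1]
turn wz units 0.002
tool shift if turned first [0.6 0.4 6.1] fix wx,wy units [ 0.003 -0.003  0.   ]
```

arm_command(
  commands=[
    [[0.6,0.4,4,0,0,0],[0,0,2,0,0,0],[0,0,0,0,0,0]],
  ],
)

```text
t: 15.78
tcp_pos: [536.8, -397.2, 57.6]
tcp_rot: [1.0, 0.025, -0.0, -0.0]
ft_force: [0.4, 0.4, -0.1]
grip_width: 1.001
```

arm_command(
  commands=[
    [[0,0,0,0,0,0],[0,0,0,0,0,0],[0,0,0,0,0,0],[0,0,0,0,0,0],[0,0,0,0,0,0],[0,0,0,0,0,0]],
  ],
  jaw=1,
  grip_force=60,
)

```text
t: 16.52
tcp_pos: [537.0, -397.4, 58.3]
tcp_rot: [1.0, 0.025, 0.0, 0.0]
ft_force: [-0.8, 0.8, 5.8]
grip_width: 0.567
```

```bash
python3 plan.py 586.6 200.6 120 -4.5
```

```text
t 16.52 pos [ 537.  -397.4   58.3] yaw 2.90 down-in-tool [-4.e-04 -2.e-04  1.e+00] F [-0.8  0.8  5.8] T [ 0.31  0.2  -0.06] grip 0.567 q [ 0.15  0.79  0.66  1.63 -0.58  0.92 -0.5 ]
dist 603.0
tool shift (no turn first) [  79.8 -594.7  -61.8]
turn wz units 1.48
tool shift if turned first [   2.5 -600.   -61.7] fix wx,wy units [ 0.002 -0.005  0.   ]
```

arm_command(
  commands=[
    [[0,0,-3,0,0,0],[0,0,-8,0,0,0],[0,0,-15,0,0,0],[0,0,-20,0,0,0],[0,0,-10,0,0,1.48],[0,-25,0,0,0,0],[0,-40,0,0,0,0],[0,-45,0,0,0,0]],
  ],
)

```text
t: 17.52
tcp_pos: [545.7, -287.0, 115.2]
tcp_rot: [0.999, -0.04, 0.001, 0.0]
ft_force: [1.5, 0.3, -2.1]
grip_width: 0.568
```

```bash
python3 plan.py 586.6 200.6 120 -4.5;python3 - <<'E'
from h import *
c=cap('scene');f=c['frame']
cv2.imwrite('pics/lift2.png',cv2.resize(f[200:384,90:320],None,fx=3.2,fy=3.2,interpolation=cv2.INTER_CUBIC))
E
```

```text
t 17.52 pos [ 545.7 -287.   115.2] yaw -4.55 down-in-tool [-1.3e-03 -3.0e-04  1.0e+00] F [ 1.5  0.3 -2.1] T [-0.01 -0.06  0.04] grip 0.568 q [-0.11  0.65  0.75  1.75 -0.54  0.95 -0.78]
dist 489.0
tool shift (no turn first) [   2.1 -489.3   -5. ]
turn wz units -0.01
tool shift if turned first [   2.5 -489.3   -4.8] fix wx,wy units [ 0.004 -0.015  0.   ]
```

View pics/lift2.png

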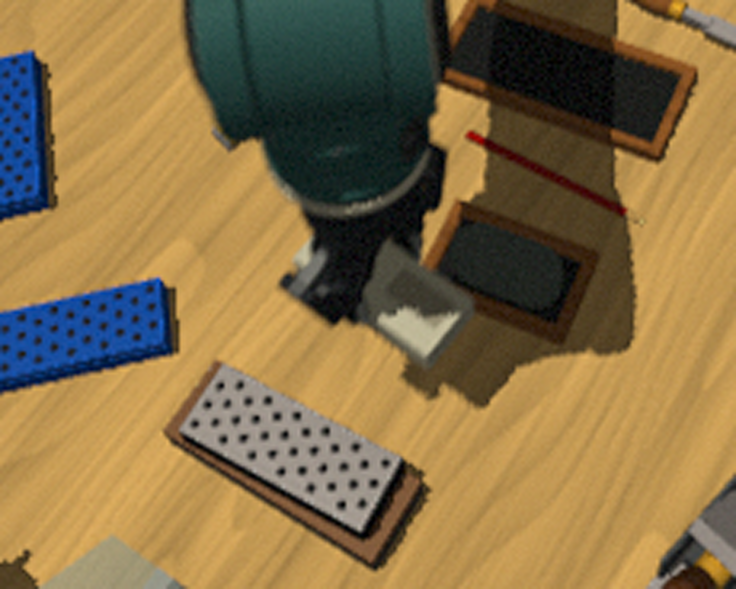

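The white stone is held, the slate is seated in its case at crop (515,265), and the diamond plate with its steel face is now exposed. Transit to the white case.

arm_command(
  commands=[
    [[0.3,-45,0,0,0,0],[0.3,-45,0,0,0,0],[0.3,-45,0,0,0,0],[0.3,-45,0,0,0,0],[0.3,-45,0,0,0,0],[0.3,-45,0,0,0,0],[0.3,-45,0,0,0,0],[0,-45,0,0,0,0]],
  ],
)

```text
t: 18.58
tcp_pos: [576.3, 72.7, 115.2]
tcp_rot: [0.999, -0.039, 0.001, -0.0]
ft_force: [0.5, -0.2, -2.6]
grip_width: 0.566
```

arm_command(
  commands=[
    [[0,-45,0,0,0,0],[0,-40,0,0,0,0],[0,-30,5,0,0,0],[0,-14,10,0,0,0],[0,0,20,0,0,0],[0,0,20,0,0,0],[0,0,12,0,0,0],[0,0,5,0,0,0]],
  ],
)

```text
t: 19.58
tcp_pos: [585.8, 198.7, 40.8]
tcp_rot: [0.999, -0.04, -0.0, 0.0]
ft_force: [-1.2, -0.6, -2.5]
grip_width: 0.57
```

```bash
python3 plan.py 586.6 200.6 15.3 -4.5
```

```text
t 19.57 pos [585.8 198.7  40.8] yaw -4.56 down-in-tool [ 9.e-04 -9.e-04  1.e+00] F [-1.2 -0.6 -2.5] T [ 0.01 -0.02  0.02] grip 0.57 q [-0.86  0.75  0.68  1.77 -0.61  0.84 -1.54]
dist 26.0
tool shift (no turn first) [ 0.7 -2.  25.5]
turn wz units -0.013
tool shift if turned first [ 0.7 -2.  25.5] fix wx,wy units [ 0.01  0.01 -0.  ]
```

arm_command(
  commands=[
    [[0.5,-1,6,0,0,0],[0,-0.5,5,0,0,0],[0,0,4,0,0,0],[0,0,2,0,0,0],[0,0,1,0,0,0],[0,0,1,0,0,0],[0,0,0,0,0,0]],
  ],
)

```text
t: 20.45
tcp_pos: [586.6, 201.2, 22.8]
tcp_rot: [0.999, -0.039, 0.0, 0.0]
ft_force: [-0.5, 0.1, -2.1]
grip_width: 0.565
```

```bash
python3 plan.py 586.6 200.6 15.3 -4.5
```

```text
t 20.45 pos [586.6 201.2  22.8] yaw -4.49 down-in-tool [-0. -0.  1.] F [-0.5  0.1 -2.1] T [0.01 0.02 0.03] grip 0.565 q [-0.85  0.78  0.66  1.77 -0.63  0.81 -1.53]
dist 8.0
tool shift (no turn first) [0.  0.6 7.5]
turn wz units 0.002
tool shift if turned first [0.  0.6 7.5] fix wx,wy units [ 0.    -0.001  0.   ]
```

arm_command(
  commands=[
    [[0,0.5,1.5,0,0,0],[0,0,1.5,0,0,0],[0,0,1,0,0,0],[0,0,1,0,0,0],[0,0,0.5,0,0,0],[0,0,0.5,0,0,0],[0,0,0,0,0,0]],
  ],
)

```text
t: 21.32
tcp_pos: [586.5, 200.7, 16.8]
tcp_rot: [0.999, -0.039, -0.0, 0.0]
ft_force: [-0.1, 0.5, -3.2]
grip_width: 0.565
```

arm_command(
  commands=[
    [[0,0,0.5,0,0,0],[0,0,0.5,0,0,0],[0,0,0.3,0,0,0],[0,0,0,0,0,0]],
  ],
)

```text
t: 21.82
tcp_pos: [586.5, 200.7, 15.5]
tcp_rot: [0.999, -0.039, 0.0, 0.0]
ft_force: [0.1, 0.2, -2.2]
grip_width: 0.568
```

arm_command(
  commands=[
    [[0,0,0.4,0,0,0],[0,0,0.4,0,0,0],[0,0,0,0,0,0]],
  ],
)

```text
t: 22.2
tcp_pos: [586.6, 200.7, 15.3]
tcp_rot: [0.999, -0.039, -0.0, -0.0]
ft_force: [-4.7, -1.3, 8.7]
grip_width: 0.563
```

Seated at the expected 15.3 with floor contact. Release and return to the stack.

arm_command(
  commands=[
    [[0,0,0,0,0,0],[0,0,0,0,0,0],[0,0,0,0,0,0],[0,0,-5,0,0,0],[0,0,-25,0,0,0],[0,0,-35,0,0,0],[0,0,-30,0,0,0],[0,0,0,0,0,0]],
  ],
  jaw=0,
)

```text
t: 23.2
tcp_pos: [587.7, 201.0, 112.1]
tcp_rot: [0.999, -0.039, 0.002, -0.001]
ft_force: [0.3, 1.2, -0.7]
grip_width: 1.0
```

```bash
python3 - <<'E'
from meas import *
for n in('top','scene'):
    c=cap(n);W=cloud(c)
    S=(abs(W[...,0]-540)<130)&(abs(W[...,1]+395)<80)
    for a,bb in((43,55),(18,31)):
        p=W[S&(W[...,2]>a)&(W[...,2]<bb)];print(n,a,len(p),rect(p),trimrect(p),np.median(p[:,2]))
    if n=='scene':
      cv2.imwrite('pics/w2.png',cv2.resize(c['frame'][100:300,220:420],None,fx=3,fy=3,interpolation=cv2.INTER_CUBIC))
      for cc in((580,-192),(586.6,200.6)):
        S=(abs(W[...,0]-cc[0])<75)&(abs(W[...,1]-cc[1])<50)&(W[...,2]>21)&(W[...,2]<38)
        p=W[S];print('seat',len(p),trimrect(p) if len(p)>5 else'',np.percentile(p[:,2],[5,50,95]) if len(p) else '')
E
python3 plan.py 534 -396 120 4.6
```

```text
top 43 629 (array([ 533.3, -395.2]), 148.2, 55.9, 5.6) (array([ 533.3, -395.2]), array([145. ,  54.4]), 5.6) 48.71801537350825
top 18 201 (array([ 530.9, -396. ]), 180.2, 63.0, 2.0) (array([ 530.9, -396.2]), array([180. ,  62.3]), 2.0) 24.637653947216677
scene 43 1717 (array([ 534.2, -395.8]), 150.6, 55.6, 4.6) (array([ 534.7, -395.7]), array([145.9,  53.5]), 4.6) 49.307214426859446
scene 18 530 (array([ 531.2, -397.4]), 180.9, 62.2, 2.2) (array([ 531.5, -398.2]), array([179.6,  60.4]), 2.2) 25.169959498881553
seat 576 (array([ 580.8, -192. ]), array([85.4, 44.3]), 10.6) [24.88074673 28.210236   30.83678284]
seat 611 (array([587. , 199.1]), array([117.9,  52.3]), -4.8) [24.35386561 29.96808851 33.16843328]
t 23.30 pos [586.4 200.9 109.6] yaw -4.49 down-in-tool [0.e+00 3.e-04 1.e+00] F [0.  0.6 0.3] T [ 0.04 -0.   -0.05] grip 1.001 q [-0.91  0.66  0.75  1.74 -0.54  0.95 -1.59]
dist 599.0
tool shift (no turn first) [ -5.5 599.1 -10.5]
turn wz units -1.817
tool shift if turned first [-100.1  590.7  -10.4] fix wx,wy units [-0.003  0.     0.   ]
```

View pics/w2.png

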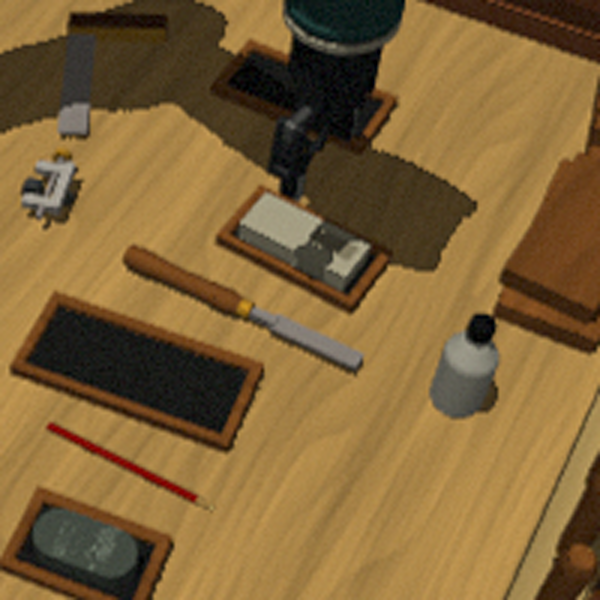

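Both seated: slate at crop (85,545), white at (300,240). The bottle is untouched. Now the diamond plate.

arm_command(
  commands=[
    [[-0.5,45,0,0,0,0],[-0.5,48,0,0,0,0],[-0.5,48,0,0,0,0],[-0.5,48,0,0,0,0],[-0.5,48,0,0,0,0],[-0.5,48,0,0,0,0],[-0.5,48,0,0,0,0],[-0.5,48,0,0,0,0]],
  ],
)

```text
t: 24.3
tcp_pos: [551.9, -180.2, 108.8]
tcp_rot: [0.999, -0.039, -0.001, -0.0]
ft_force: [0.2, -0.6, -0.2]
grip_width: 0.996
```

arm_command(
  commands=[
    [[-0.5,48,0,0,0,0],[-0.5,48,0,0,0,0],[-0.5,48,0,0,0,0],[-0.2,40,0,0,0,0],[0,25,0,0,0,0],[0,8.7,10,0,0,-0.93],[0,0,15,0,0,-0.93],[0,0,15,0,0,0]],
  ],
)

```text
t: 25.3
tcp_pos: [533.5, -395.6, 68.2]
tcp_rot: [0.999, 0.042, -0.0, -0.0]
ft_force: [-0.4, -0.3, 0.2]
grip_width: 1.002
```

arm_command(
  commands=[
    [[0,0,15,0,0,0],[0,0,8,0,0,0],[0,0,2,0,0,0],[0,0,0,0,0,0]],
  ],
)

```text
t: 25.8
tcp_pos: [534.1, -395.8, 45.0]
tcp_rot: [0.999, 0.042, 0.0, 0.0]
ft_force: [-0.1, -0.4, -0.4]
grip_width: 1.0
```

```bash
python3 plan.py 533.8 -395.6 33 4.8
```

```text
t 25.80 pos [ 534.1 -395.8   45. ] yaw 4.80 down-in-tool [-2.e-04 -4.e-04  1.e+00] F [-0.1 -0.4 -0.4] T [-0.01  0.01  0.02] grip 1.0 q [ 0.16  0.8   0.64  1.65 -0.58  0.9  -0.46]
dist 12.0
tool shift (no turn first) [-0.3 -0.2 12. ]
turn wz units -0.001
tool shift if turned first [-0.3 -0.2 12. ] fix wx,wy units [ 0.004 -0.003  0.   ]
```

arm_command(
  commands=[
    [[0,0,6,0,0,0],[0,0,4,0,0,0],[0,0,2,0,0,0],[0,0,0,0,0,0]],
  ],
)

```text
t: 26.3
tcp_pos: [533.9, -395.7, 32.6]
tcp_rot: [0.999, 0.042, -0.0, -0.0]
ft_force: [-0.2, -0.9, -0.9]
grip_width: 0.999
```

arm_command(
  commands=[
    [[0,0,0,0,0,0],[0,0,0,0,0,0],[0,0,0,0,0,0],[0,0,0,0,0,0],[0,0,0,0,0,0],[0,0,0,0,0,0]],
  ],
  jaw=1,
  grip_force=70,
)

```text
t: 27.05
tcp_pos: [534.1, -396.0, 33.3]
tcp_rot: [0.999, 0.042, 0.0, 0.0]
ft_force: [-1.0, 0.5, 6.0]
grip_width: 0.631
```

```bash
python3 plan.py 489.5 398 120 -0.2
```

```text
t 27.05 pos [ 534.1 -396.    33.3] yaw 4.80 down-in-tool [-6.e-04 -5.e-04  1.e+00] F [-1.   0.5  6. ] T [ 0.2   0.23 -0.05] grip 0.631 q [ 0.16  0.81  0.63  1.65 -0.59  0.88 -0.45]
dist 800.0
tool shift (no turn first) [  22.  -794.9  -87. ]
turn wz units 1.0
tool shift if turned first [ -47.4 -793.8  -86.7] fix wx,wy units [ 0.005 -0.007  0.   ]
```

arm_command(
  commands=[
    [[0,0,-3,0,0,0],[0,0,-8,0,0,0],[0,0,-15,0,0,0],[0,0,-20,0,0,0],[0,0,-25,0,0,1],[0,-25,-10,0,0,0],[0,-40,0,0,0,0],[0,-45,0,0,0,0]],
  ],
)

```text
t: 28.05
tcp_pos: [534.4, -285.1, 115.2]
tcp_rot: [1.0, -0.002, 0.001, 0.0]
ft_force: [-0.2, 0.4, -4.3]
grip_width: 0.63
```

```bash
python3 plan.py 489.5 398 115 -0.2;python3 - <<'E'
from h import *
c=cap('scene');f=c['frame']
cv2.imwrite('pics/lift3.png',cv2.resize(f[200:384,90:320],None,fx=3.2,fy=3.2,interpolation=cv2.INTER_CUBIC))
E
```

```text
t 28.05 pos [ 534.4 -285.1  115.2] yaw -0.25 down-in-tool [-1.5e-03 -4.0e-04  1.0e+00] F [-0.2  0.4 -4.3] T [ 0.06 -0.07 -0.04] grip 0.63 q [-0.1   0.63  0.74  1.78 -0.52  0.94 -0.71]
dist 685.0
tool shift (no turn first) [-4.780e+01 -6.829e+02 -2.000e-01]
turn wz units -0.009
tool shift if turned first [-4.730e+01 -6.829e+02  2.000e-01] fix wx,wy units [ 0.005 -0.017  0.   ]
```

View pics/lift3.png

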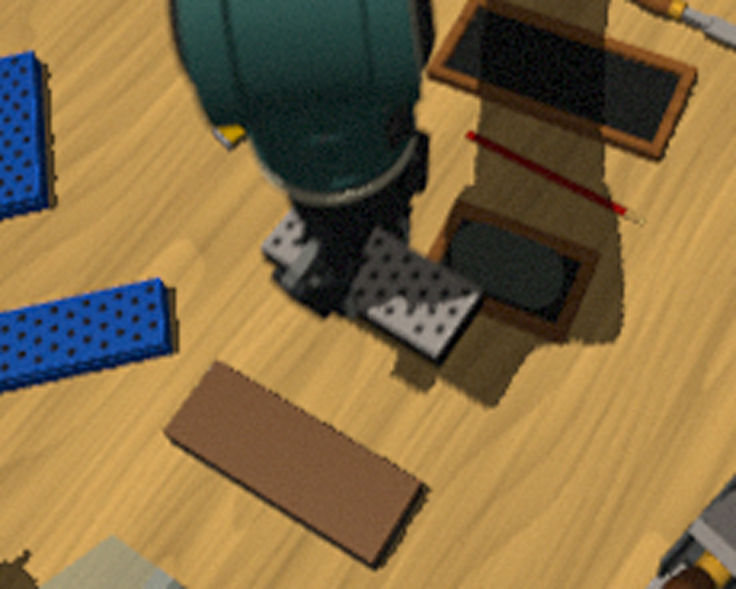

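The diamond plate is held, and only the brown oilstone remains at crop (295,465). Transit to the diamond case.

arm_command(
  commands=[
    [[-3,-45,0,0,0,0],[-3,-45,0,0,0,0],[-3,-45,0,0,0,0],[-3,-45,0,0,0,0],[-3,-45,0,0,0,0],[-3,-45,0,0,0,0],[-3,-45,0,0,0,0],[-3,-45,0,0,0,0]],
  ],
)

```text
t: 29.1
tcp_pos: [511.7, 75.9, 115.0]
tcp_rot: [1.0, -0.002, 0.001, -0.0]
ft_force: [0.8, -0.0, -3.1]
grip_width: 0.636
```

arm_command(
  commands=[
    [[-3,-45,0,0,0,0],[-3,-45,0,0,0,0],[-3,-45,0,0,0,0],[-3,-45,0,0,0,0],[-3,-45,0,0,0,0],[-3,-45,0,0,0,0],[-3,-35,0,0,0,0],[-2,-18,5,0,0,0]],
  ],
)

```text
t: 30.1
tcp_pos: [489.4, 399.6, 109.7]
tcp_rot: [1.0, -0.001, 0.0, -0.001]
ft_force: [1.0, -0.3, -3.7]
grip_width: 0.634
```

arm_command(
  commands=[
    [[0,0,15,0,0,0],[0,0,20,0,0,0],[0,0,20,0,0,0],[0,0,10,0,0,0],[0,0,3,0,0,0],[0,0,0,0,0,0]],
  ],
)

```text
t: 30.85
tcp_pos: [489.9, 397.4, 40.9]
tcp_rot: [1.0, -0.002, 0.0, -0.0]
ft_force: [0.4, -0.0, -3.7]
grip_width: 0.628
```

```bash
python3 plan.py 489.5 398 14.3 -0.2
```

```text
t 30.85 pos [489.9 397.4  40.9] yaw -0.21 down-in-tool [-3.e-04  0.e+00  1.e+00] F [ 0.4 -0.  -3.7] T [ 0.    0.   -0.02] grip 0.628 q [-1.19  0.76  0.65  1.74 -0.59  0.85 -1.85]
dist 27.0
tool shift (no turn first) [-0.4 -0.6 26.6]
turn wz units -0.001
tool shift if turned first [-0.4 -0.6 26.6] fix wx,wy units [-0.    -0.003  0.   ]
```

arm_command(
  commands=[
    [[-0.4,-0.6,7,0,0,0],[0,0,6,0,0,0],[0,0,4,0,0,0],[0,0,2,0,0,0],[0,0,1,0,0,0],[0,0,1,0,0,0],[0,0,1,0,0,0],[0,0,1,0,0,0]],
  ],
)

```text
t: 31.85
tcp_pos: [489.3, 398.0, 17.7]
tcp_rot: [1.0, -0.002, 0.0, -0.0]
ft_force: [0.3, 0.1, -3.4]
grip_width: 0.636
```

arm_command(
  commands=[
    [[0,0,1,0,0,0],[0,0,0.5,0,0,0],[0,0,0.5,0,0,0],[0,0,0,0,0,0]],
  ],
)

```text
t: 32.35
tcp_pos: [489.3, 398.0, 15.7]
tcp_rot: [1.0, -0.002, -0.0, 0.0]
ft_force: [-0.7, 0.2, -3.8]
grip_width: 0.636
```

arm_command(
  commands=[
    [[0,0,0.5,0,0,0],[0,0,0.4,0,0,0],[0,0,0,0,0,0]],
  ],
)

```text
t: 32.72
tcp_pos: [489.2, 398.0, 14.8]
tcp_rot: [1.0, -0.002, -0.0, 0.0]
ft_force: [1.1, 0.5, -3.3]
grip_width: 0.634
```

arm_command(
  commands=[
    [[0,0,0.4,0,0,0],[0,0,0.4,0,0,0],[0,0,0,0,0,0]],
  ],
)

```text
t: 33.1
tcp_pos: [489.3, 398.0, 14.3]
tcp_rot: [1.0, -0.002, -0.0, -0.0]
ft_force: [-2.5, -2.0, 5.7]
grip_width: 0.633
```

Contact at 14.3. Release.

arm_command(
  commands=[
    [[0,0,0,0,0,0],[0,0,0,0,0,0],[0,0,0,0,0,0],[0,0,-5,0,0,0],[0,0,-25,0,0,0],[0,0,-35,0,0,0],[0,0,-30,0,0,0],[0,0,0,0,0,0]],
  ],
  jaw=0,
)

```text
t: 34.1
tcp_pos: [490.2, 398.7, 111.4]
tcp_rot: [1.0, -0.002, 0.001, -0.001]
ft_force: [0.4, 0.4, 0.8]
grip_width: 1.002
```

```bash
python3 - <<'E'
from meas import *
for n in('top','scene'):
    c=cap(n);W=cloud(c)
    S=(abs(W[...,0]-540)<130)&(abs(W[...,1]+395)<80)
    for a,bb in((18,31),):
        p=W[S&(W[...,2]>a)&(W[...,2]<bb)];print(n,a,len(p),rect(p),trimrect(p),np.median(p[:,2]))
    for cc in((580,-192),(586.6,200.6),(489.5,398)):
        S=(abs(W[...,0]-cc[0])<75)&(abs(W[...,1]-cc[1])<50)&(W[...,2]>21)&(W[...,2]<38)
        p=W[S];print('seat',len(p),trimrect(p) if len(p)>5 else'',np.percentile(p[:,2],[5,50,95]) if len(p) else '')
E
python3 plan.py 531.3 -396.8 120 2.2
```

```text
top 18 871 (array([ 531. , -397.5]), 180.5, 64.8, 1.4) (array([ 530.5, -396.9]), array([179.2,  62.5]), 1.4) 24.525612080561814
seat 288 (array([ 578.7, -191.7]), array([85. , 44.5]), 6.8) [22.85254042 27.7332346  33.32987784]
seat 486 (array([585.6, 198.9]), array([117.7,  50.1]), -2.9) [24.34931276 29.81590087 35.36698588]
seat 529 (array([489.2, 395.4]), array([145.7,  57.7]), -1.5) [23.72490911 30.03661141 34.88135873]
scene 18 2269 (array([ 531. , -397.3]), 180.6, 62.7, 2.3) (array([ 532. , -397.6]), array([176.7,  61. ]), 2.3) 25.165999560685464
seat 574 (array([ 580.5, -192.2]), array([85.1, 43.8]), 9.6) [24.87954881 28.19205647 30.81410742]
seat 615 (array([586.8, 199.5]), array([118.3,  52.4]), -5.0) [23.62945924 29.90219681 33.17423688]
seat 615 (array([489.9, 395.6]), array([146.,  59.]), 0.1) [23.5417709  29.96069289 33.4148118 ]
t 34.20 pos [489.  398.1 108.9] yaw -0.19 down-in-tool [1.e-04 2.e-04 1.e+00] F [-0.2  0.2 -0.3] T [ 0.    0.03 -0.02] grip 1.001 q [-1.23  0.67  0.71  1.72 -0.52  0.95 -1.89]
dist 796.0
tool shift (no turn first) [ 44.8 794.8 -11.2]
turn wz units -0.477
tool shift if turned first [ 11.7 796.  -11.1] fix wx,wy units [-0.003  0.001  0.   ]
```

Three are seated at the right heights (28, 30, 30). Now the oilstone.

arm_command(
  commands=[
    [[2.8,45,0,0,0,0],[2.8,48,0,0,0,0],[2.8,48,0,0,0,0],[2.8,48,0,0,0,0],[2.8,48,0,0,0,0],[2.8,48,0,0,0,0],[2.8,48,0,0,0,0],[2.8,48,0,0,0,0]],
  ],
)

```text
t: 35.2
tcp_pos: [509.8, 15.4, 108.3]
tcp_rot: [1.0, -0.002, -0.001, 0.0]
ft_force: [0.6, -0.2, 0.5]
grip_width: 1.002
```

arm_command(
  commands=[
    [[2.8,48,0,0,0,0],[2.8,48,0,0,0,0],[2.8,48,0,0,0,0],[2.8,48,0,0,0,0],[2.8,48,0,0,0,0],[2.8,48,0,0,0,0],[2.8,48,0,0,0,0],[2.8,48,0,0,0,0]],
  ],
)

```text
t: 36.2
tcp_pos: [531.0, -368.3, 107.9]
tcp_rot: [1.0, -0.002, -0.001, -0.0]
ft_force: [0.8, 0.8, 1.3]
grip_width: 1.001
```

arm_command(
  commands=[
    [[0,24,0,0,0,0],[0,6,10,0,0,-0.477],[0,0,25,0,0,0],[0,0,25,0,0,0],[0,0,15,0,0,0],[0,0,5,0,0,0],[0,0,0,0,0,0],[0,0,0,0,0,0]],
  ],
)

```text
t: 37.2
tcp_pos: [531.7, -397.4, 29.8]
tcp_rot: [1.0, 0.019, 0.0, 0.0]
ft_force: [-0.0, -0.6, -0.1]
grip_width: 0.996
```

```bash
python3 plan.py 531.2 -397.2 8 2.2
```

```text
t 37.20 pos [ 531.7 -397.4   29.8] yaw 2.19 down-in-tool [-9.e-04 -7.e-04  1.e+00] F [-0.  -0.6 -0.1] T [ 0.04 -0.01 -0.02] grip 0.996 q [ 0.16  0.82  0.64  1.65 -0.61  0.88 -0.48]
dist 22.0
tool shift (no turn first) [-0.5 -0.2 21.8]
turn wz units -0.002
tool shift if turned first [-0.5 -0.2 21.8] fix wx,wy units [ 0.008 -0.01   0.   ]
```

arm_command(
  commands=[
    [[0,0,8,0,0,0],[0,0,7,0,0,0],[0,0,4,0,0,0],[0,0,2,0,0,0],[0,0,0.5,0,0,0],[0,0,0,0,0,0]],
  ],
)

```text
t: 37.95
tcp_pos: [531.4, -397.2, 7.7]
tcp_rot: [1.0, 0.019, 0.0, 0.0]
ft_force: [0.3, 0.4, 0.7]
grip_width: 0.999
```

arm_command(
  commands=[
    [[0,0,0,0,0,0],[0,0,0,0,0,0],[0,0,0,0,0,0],[0,0,0,0,0,0],[0,0,0,0,0,0],[0,0,0,0,0,0]],
  ],
  jaw=1,
  grip_force=75,
)

```text
t: 38.7
tcp_pos: [531.5, -397.2, 8.2]
tcp_rot: [1.0, 0.019, 0.0, 0.0]
ft_force: [-2.5, 2.7, 8.5]
grip_width: 0.707
```

```bash
python3 plan.py 520.5 -10.5 80 7.7
```

```text
t 38.70 pos [ 531.5 -397.2    8.2] yaw 2.19 down-in-tool [-5.e-04 -0.e+00  1.e+00] F [-2.5  2.7  8.5] T [0.61 0.45 0.05] grip 0.707 q [ 0.17  0.85  0.62  1.66 -0.63  0.84 -0.47]
dist 393.0
tool shift (no turn first) [   3.8 -386.8  -71.8]
turn wz units -1.102
tool shift if turned first [  40.9 -384.7  -71.8] fix wx,wy units [ 0.    -0.006  0.   ]
```

arm_command(
  commands=[
    [[0,0,-3,0,0,0],[0,0,-8,0,0,0],[0,0,-15,0,0,0],[0,0,-20,0,0,0],[0,0,-20,0,0,-1.1],[0,-20,-10,0,0,0],[4,-35,0,0,0,0],[5,-40,0,0,0,0]],
  ],
)

```text
t: 39.7
tcp_pos: [527.6, -301.4, 85.0]
tcp_rot: [0.998, 0.067, 0.001, 0.0]
ft_force: [0.4, -0.2, -5.8]
grip_width: 0.704
```

```bash
python3 plan.py 520.5 -10.5 80 7.7;python3 - <<'E'
from h import *
c=cap('scene');f=c['frame']
cv2.imwrite('pics/lift4.png',cv2.resize(f[200:384,90:320],None,fx=3.2,fy=3.2,interpolation=cv2.INTER_CUBIC))
E
```

```text
t 39.70 pos [ 527.6 -301.4   85. ] yaw 7.63 down-in-tool [-1.3e-03 -8.0e-04  1.0e+00] F [ 0.4 -0.2 -5.8] T [ 0.08 -0.04 -0.04] grip 0.704 q [-0.03  0.66  0.68  1.79 -0.53  0.88 -0.54]
dist 291.0
tool shift (no turn first) [  31.6 -289.3    4.9]
turn wz units -0.014
tool shift if turned first [  32.  -289.2    5. ] fix wx,wy units [ 0.009 -0.015  0.   ]
```

View pics/lift4.png

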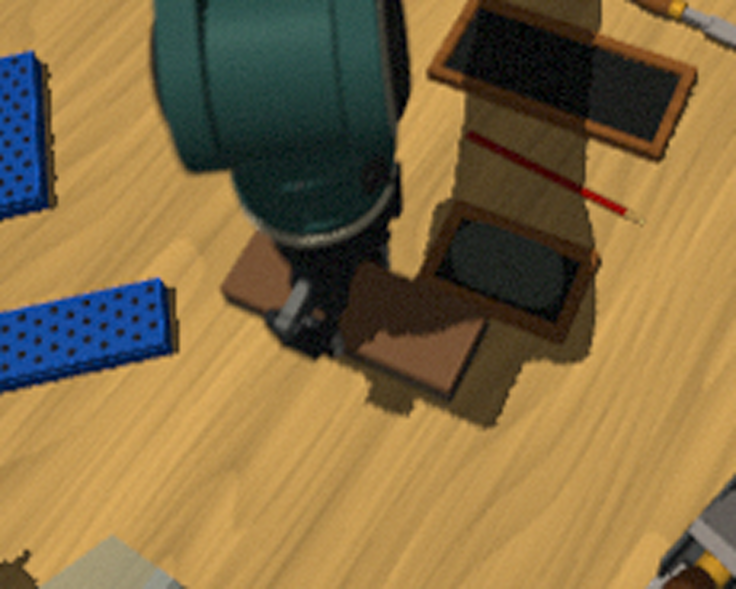

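The oilstone is held level, with about 48 mm of clearance over the seated slate. On to its case.

arm_command(
  commands=[
    [[4.5,-40,0,0,0,0],[4.5,-42,0,0,0,0],[4.5,-42,0,0,0,0],[4.5,-42,0,0,0,0],[4.5,-42,0,0,0,0],[4.5,-38,0,0,0,0],[4,-28,0,0,0,0],[0,-14,5,0,0,0]],
  ],
)

```text
t: 40.75
tcp_pos: [520.3, -10.6, 79.6]
tcp_rot: [0.998, 0.068, 0.001, -0.0]
ft_force: [0.5, -0.3, -5.5]
grip_width: 0.699
```

arm_command(
  commands=[
    [[0,0,10,0,0,0],[0,0,15,0,0,0],[0,0,10,0,0,0],[0,0,4,0,0,0],[0,0,0,0,0,0],[0,0,0,0,0,0]],
  ],
)

```text
t: 41.5
tcp_pos: [519.9, -12.4, 39.8]
tcp_rot: [0.998, 0.067, 0.0, 0.0]
ft_force: [0.9, 0.5, -5.3]
grip_width: 0.701
```

```bash
python3 plan.py 520.5 -10.5 14.2 7.7
```

```text
t 41.50 pos [519.9 -12.4  39.8] yaw 7.67 down-in-tool [-4.e-04 -1.e-04  1.e+00] F [ 0.9  0.5 -5.3] T [-0.06 -0.08 -0.01] grip 0.701 q [-0.55  0.6   0.65  2.02 -0.56  0.7  -0.98]
dist 26.0
tool shift (no turn first) [ 0.8 -1.8 25.6]
turn wz units -0.005
tool shift if turned first [ 0.8 -1.8 25.6] fix wx,wy units [ 0.001 -0.005  0.   ]
```

arm_command(
  commands=[
    [[0.8,-1.8,6,0,0,0],[0,0,6,0,0,0],[0,0,4,0,0,0],[0,0,2,0,0,0],[0,0,1,0,0,0],[0,0,1,0,0,0],[0,0,1,0,0,0],[0,0,1,0,0,0]],
  ],
)

```text
t: 42.5
tcp_pos: [520.3, -10.3, 17.5]
tcp_rot: [0.998, 0.067, 0.0, 0.0]
ft_force: [-0.0, 1.1, -6.3]
grip_width: 0.7
```

arm_command(
  commands=[
    [[0,0,1,0,0,0],[0,0,0.5,0,0,0],[0,0,0.5,0,0,0],[0,0,0,0,0,0]],
  ],
)

```text
t: 43.0
tcp_pos: [520.3, -10.4, 15.5]
tcp_rot: [0.998, 0.067, 0.0, 0.0]
ft_force: [1.0, 0.5, -5.6]
grip_width: 0.704
```

arm_command(
  commands=[
    [[0,0,0.5,0,0,0],[0,0,0.4,0,0,0],[0,0,0,0,0,0]],
  ],
)

```text
t: 43.38
tcp_pos: [520.3, -10.3, 14.6]
tcp_rot: [0.998, 0.067, -0.0, 0.0]
ft_force: [0.8, 0.3, -6.0]
grip_width: 0.703
```

arm_command(
  commands=[
    [[0,0,0.4,0,0,0],[0,0,0.4,0,0,0],[0,0,0,0,0,0]],
  ],
)

```text
t: 43.75
tcp_pos: [520.3, -10.3, 14.2]
tcp_rot: [0.998, 0.067, 0.0, -0.0]
ft_force: [-4.3, 0.5, 5.6]
grip_width: 0.699
```

arm_command(
  commands=[
    [[0,0,0,0,0,0],[0,0,0,0,0,0],[0,0,0,0,0,0],[0,0,-5,0,0,0],[0,0,-25,0,0,0],[0,0,-35,0,0,0],[0,0,-35,0,0,0],[0,0,-30,0,0,0]],
  ],
  jaw=0,
)

```text
t: 44.75
tcp_pos: [520.3, -10.4, 145.4]
tcp_rot: [0.998, 0.067, 0.0, -0.0]
ft_force: [1.0, -0.2, -0.2]
grip_width: 1.0
```

arm_command(
  commands=[
    [[0,30,0,0,0,0],[0,45,0,0,0,0],[0,45,0,0,0,0],[0,45,0,0,0,0],[0,45,0,0,0,0],[0,45,0,0,0,0],[0,30,0,0,0,0],[0,0,0,0,0,0]],
  ],
)

```text
t: 45.75
tcp_pos: [557.6, -295.5, 144.1]
tcp_rot: [0.998, 0.065, -0.0, 0.001]
ft_force: [-0.3, -0.7, -0.2]
grip_width: 1.0
```

```bash
python3 - <<'E'
from meas import *
for n in('top','scene'):
    c=cap(n);W=cloud(c)
    cv2.imwrite('pics/end_%s.png'%n,cv2.resize(c['frame'],(784,588),interpolation=cv2.INTER_CUBIC))
    for cc in((580,-192),(586.6,200.6),(489.5,398),(520.5,-10.5)):
        S=(abs(W[...,0]-cc[0])<90)&(abs(W[...,1]-cc[1])<48)&(W[...,2]>21)&(W[...,2]<38)
        p=W[S];print(n,'seat',len(p),trimrect(p) if len(p)>5 else'',np.percentile(p[:,2],[5,50,95]) if len(p) else '')
    p=W[(abs(W[...,0]-780)<60)&(abs(W[...,1]-105)<60)&(W[...,2]>15)];print('bottle',rect(p),p[:,2].max())
E
python3 plan.py
```

```text
top seat 287 (array([ 579. , -190.6]), array([85.1, 46.1]), 6.0) [22.9576737  27.84042358 33.18260687]
top seat 484 (array([585.6, 198.9]), array([117.7,  50.2]), -4.1) [24.28317704 29.86869518 35.04361696]
top seat 681 (array([488.6, 396.4]), array([146.9,  56. ]), -1.1) [23.66634473 30.11021551 35.32001008]
top seat 889 (array([520.2, -11. ]), array([174.7,  60.9]), 7.7) [25.18943769 30.85890479 35.59089707]
bottle (array([779. , 115.6]), 47.0, 43.3, -74.9) 119.76567477493768
scene seat 581 (array([ 580.6, -192.1]), array([85.5, 44.4]), 10.1) [24.25254844 28.07803124 30.85635638]
scene seat 613 (array([587.1, 198.5]), array([117.6,  52. ]), -4.1) [24.04892397 30.05191462 33.08367389]
scene seat 619 (array([489.5, 395.4]), array([146.9,  58.5]), 0.1) [23.42315634 29.8861988  33.49107365]
scene seat 1301 (array([522.5, -11.7]), array([173.2,  62.5]), 8.5) [26.60097884 31.14528975 33.99659457]
bottle (array([783.3, 109.9]), 47.6, 38.2, 13.1) 119.13065042636333
t 45.85 pos [ 558.3 -292.6  143.8] yaw 7.67 down-in-tool [2.e-04 2.e-04 1.e+00] F [ 0.3 -0.3  0.2] T [ 0.01 -0.02 -0.02] grip 1.006 q [-0.09  0.63  0.75  1.7  -0.49  1.01 -0.61]
```

View pics/end_scene.png

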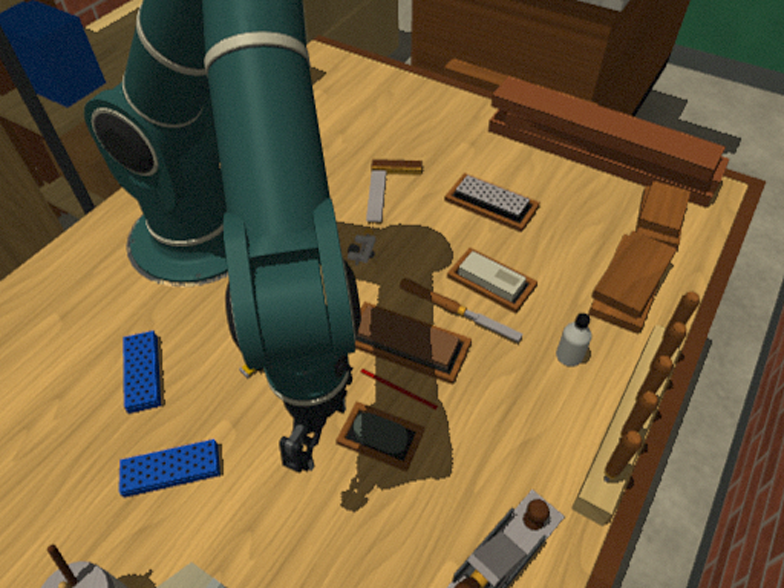

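View pics/end_top.png

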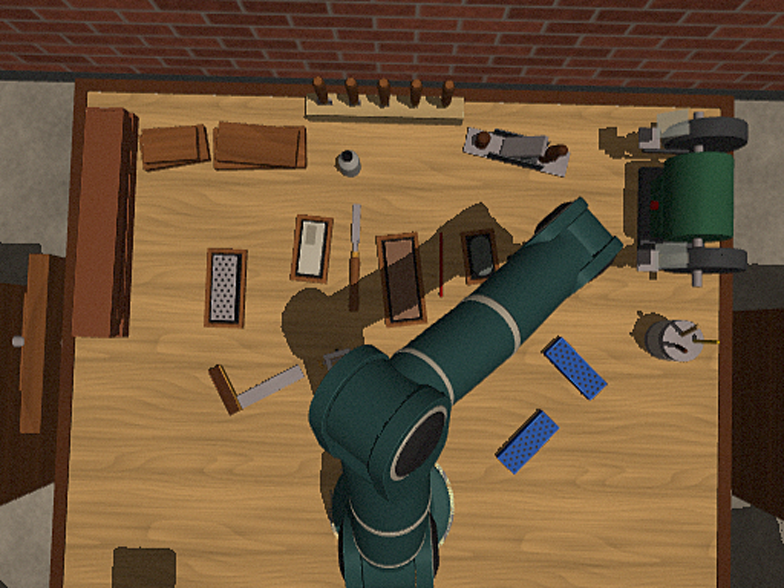

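All four stones lie flat in their own cases: top view diamond (225,288), white (312,248), oilstone (401,280), slate (480,255). The bottle and the blue look-alikes haven't moved, and the gripper is clear of everything.

```bash
python3 -c "
from bench import job;print(job.hand_in())"
```

```text
the job is handed in; nothing more can be done
None
```

All four stones are in their own cases, and I handed the job in after about 46 s of the 115 s allowed. I took them from the top down (slate, white stone, diamond plate, oilstone). Each was gripped by the upper half of its sides, lowered until it touched the recess floor (about 6–13 N), and only then released.

**Seating:** in the last check the stone tops measured about 28, 30, 30 and 31 mm above the bench for slate, white, diamond and oilstone. That matches fully seated. All four lie flat and centred to within about 2–3 mm of measurement noise.

**Surroundings:** the oil bottle and the blue look-alikes are where they were, and the gripper was open and clear of everything.

**Disagreements:** none of the checks failed. The two cameras differed by a few mm on the bottle's position, but they differed the same way before I moved anything.

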